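Slide a ramekin through the gap into the pick-up bay

TASK

Push the empty ramekin along the worktop with your fingertips, through the narrow gap in the low steel fence, and on into the pick-up bay until it rests against the bay's back rail. Only push it, gently: do not pinch, lift or tip it. Leave everything else on the worktop where it stands, and finish with the hand clear.

Things in the scene. Friction and masses are not known exactly. Their poses are not given: they have to be found in the camera images.
- ramekin: the only ramekin: empty, round, fluted white china, upright, 82 mm across the rim, 72 mm across the foot (lowest 7 mm), 42 mm high, wall about 10 mm, about 0.16 kg (varies by a third). Origin: middle of its underside, z up, yaw means nothing. It slides on the worktop.
- bay: low stainless fence round a rectangular pick-up bay, fixed, floored by the worktop. Rails 10 mm thick, 28 high. Origin: on the worktop, mid-gap; x points through the gap into the bay, y along the front rail, z up. Gap 90 mm wide between two posts, 16 mm thick, 32 high, axes at x=0, y=+/-53 mm. Side rails centred at y=+/-100 mm. The gap faces the robot's right, where the ramekin starts.
- bay_back (a point): middle of the inner face of the bay's back rail, at the worktop: bay x = 125 mm, y = 0. A ramekin touching this rail has its middle about 41 mm in front of it (bay x about 84 mm). The back rail is 28 mm high and runs along bay y.
- garlic: bystander, loose, to be left alone: garlic bulb, 60 mm wide, 58 mm high. Origin: middle of its underside.
- timer: bystander, loose, to be left alone: round white wind-up kitchen timer, 68 mm across, 51 mm high. Origin: middle of its underside.
- spice_jar: bystander, loose, to be left alone: spice jar with a screw lid, 42 mm across, 99 mm high. Origin: middle of its underside.
- deli_cup: bystander, loose, to be left alone: tall plastic deli cup, 97 mm across at the rim, 103 mm high. Origin: middle of its underside.
- pen: bystander, loose, to be left alone: marker pen lying along the worktop's front edge, 135 mm long, 17 mm wide, 16 mm high. Origin: middle of its underside.
- mill: bystander, loose, to be left alone: small grey salt shaker, 44 mm across, 90 mm high. Origin: middle of its underside.
Things that resemble listed ones, but are neither listed nor needed, are in the scene too. What is shaped like the ramekin but orange is not meant.

How it is judged:
By the outcome, as a careful person would: the job done as asked, in the order asked, and still so for the second after the job is handed in, with the robot touching nothing.
It also fails if it takes over 48 s, if anything falls off the work surface, if the arm or the gripper's body presses on something with over 40 N, if the wrist force passes 120 N, or if a joint passes its speed limit or range.

ROBOT

A 6-joint arm with a two-finger parallel gripper is mounted at the origin on a cart in front of the work surface, level with it; the furniture and walls round the work are solid. World frame = base frame: x ahead of the robot, y to its left, z up, the work surface at z = 0. Lengths are in m, angles in degrees, forces in N, time in s.
With the tool pointing down it reaches from about 0.4 to 0.825 m from the base axis. Payload 7 kg.
Tool frame: the origin (TCP) lies between the finger pads; the fingertips stand 19 mm ahead of it and the grasp point (between the pads) is the TCP (r.finger_overhang is the distance from the TCP to the fingertips, in m); z points along the fingers, y is the direction in which the jaws open and shut (so a half turn about z gives the same grasp; the last joint's range is limited). The gripper opens to 88 mm and grips with 3 to 60 N. Pads are 19 mm wide; open, the fingers measure 130 mm over their backs; the gripper's body (78 mm by 193 mm) begins 47 mm behind the grasp point.
Start: joints at [-52.821, 20.546, 0.682, 0, -70.136, -16.507], TCP at [0.238, -0.632, 0.246] pointing down, gripper open.
Joint ranges: [-176.03, 176.03], [-82.01, 121.73], [-58.28, 71.71], [-173.87, 95.51], [-174.79, -0.11], [-173.66, 173.66]. Speed limits (degrees/s): [136.94, 136.94, 172.46, 180, 180, 180].

INTERFACE

Orientations are given as [roll, pitch, yaw] about the fixed x, y, z axes, in that order (R = Rz(yaw) Ry(pitch) Rx(roll)).
In Python, from plant import r, optics gives the robot as it stands. The module is installed in compiled form; this text tells all that it offers.
- The arm moves only by the tool step_arm, never from a script. Its argument "increments" is a list of rows, each an object of numbers: "tx", "ty", "tz": the shift along the world's x, y, z in mm; "ax", "ay", "az": the turn, a rotation vector about the world's x, y, z in degrees; "claw": the gripper command: -1 is shut, 1 is fully open, values between are in proportion. In form: [{"tx": .., "ty": .., "tz": .., "ax": .., "ay": .., "az": .., "claw": ..}, ...]. A call has 1 to 12 rows; each row shifts and turns the commanded pose from where the row before left it; what a row does not reach is not made up. A row lasts 1/10 s, in which the tool goes at most 50 mm and 8.59 degrees, less where a joint would pass 70% of its speed; a pose out of reach is approached as far as the arm can. A call with a gripper value outside its range is refused whole. The fingers move at their own pace and stop on an object; "newtons" is the grip in N (left out, the last holds). Time passes only in rows, so rows that do not move let the fingers close. It gives the time, the measured TCP pose, the force and the opening at its end, in the units of the state.
- r.get_state(): the state, without advancing time (a new reading comes with each control period).
- optics.capture(name): name is "side" or "top" or "wrist"; returns a dict with "image" (400x640x3 uint8, blue, green, red), "depth" (400x640 float32, m along the optical axis (not along the pixel's ray), 0 where there is no reading), "fx", "fy", "cx", "cy" (pixels), "distortion" ([k1, k2, p1, p2, k3] as OpenCV has them; the pictures are not rectified), "R" (3x3) and "t" (3): a world point X has camera coordinates R X + t. Camera axes: x right, y down, z forward; pixel columns grow to the right and rows downward; lengths in m; the calibration is good to about 2 mm. A picture is of the moment at which its call begins.
- r.close_job(): hands the job in, once; it reports no verdict.
The state is a dict: "time_s": time; "joints": joint angles; "qd": joint speeds; "joint_torque": joint torques, N m; "tcp_pos": TCP position; "eef_rot": TCP orientation; "contact_force": force on the tool from outside, world axes, zero at the start; "moment": the same for the moment, N m; "gripper_width": finger opening in m.
Only numpy, scipy, OpenCV 4.12 (cv2) and the standard library are available. Lean on these libraries where they do the work, as an engineer would, in place of code of your own. Each camera call takes 0.05 s, during which the arm holds its last target. There are 200 camera calls.

## Working session

There is one attempt and no reset: what is moved stays moved. The work goes in short steps, Python scripts to look and compute and a tool call to move; the robot and the scene stay as the last step left them, time stands still between calls to the robot, and variables do not carry over. Pictures are saved under pics/ and viewed, about 8 in all and at most 12, crops included, and the job is handed in when it is done.

Besides the shell and the picture viewer there is one more tool, called after "Call:" in YAML: its name, and indented under it one key for each argument. step_arm: Moves the arm, as the interface text tells. Its arguments: {"type":"object","properties":{"increments":{"type":"array","items":{"type":"object","properties":{"tx":{"type":"number"},"ty":{"type":"number"},"tz":{"type":"number"},"ax":{"type":"number"},"ay":{"type":"number"},"az":{"type":"number"},"claw":{"type":"number"}}}},"newtons":{"type":"number"}},"required":["increments"]}

```bash
mkdir -p pics; cat > h.py <<'E'
import numpy as np, cv2, pickle
def cap(names):
    from plant import optics
    d={n:optics.capture(n) for n in names}
    for n in d: pickle.dump(d[n],open(n+'.pkl','wb'))
    return d
def load(n): return pickle.load(open(n+'.pkl','rb'))
def ray(c,u,v,z):
    K=np.array([[c['fx'],0,c['cx']],[0,c['fy'],c['cy']],[0,0,1.]])
    p=cv2.undistortPoints(np.array([[[u,v]]],float),K,np.array(c['distortion'],float))[0,0]
    R=np.array(c['R']);t=np.array(c['t']).ravel()
    d=R.T@np.array([p[0],p[1],1]);o=-R.T@t
    return o+d*(z-o[2])/d[2]
def proj(c,X):
    K=np.array([[c['fx'],0,c['cx']],[0,c['fy'],c['cy']],[0,0,1.]])
    return cv2.projectPoints(np.array(X,float).reshape(-1,1,3),cv2.Rodrigues(np.array(c['R'],float))[0],np.array(c['t'],float).ravel(),K,np.array(c['distortion'],float))[0][:,0]
E
python3 - <<'E'
from h import *
from plant import r
d=cap(['top','side'])
for n in d: cv2.imwrite(f'pics/{n}1.png',d[n]['image']); print(n,-np.array(d[n]['R']).T@np.array(d[n]['t']))
print(r.get_state())
E
```

```text
top [ 0.43290768 -0.2617351   1.19583084]
side [0.49777575 0.47961001 0.6895529 ]
{'time_s': 0.1, 'joints': array([-5.28222626e+01,  2.05865600e+01,  6.39485899e-01, -1.55229041e-02,
       -7.01369309e+01, -1.65068239e+01]), 'qd': array([ 0.06588807, -0.08106615,  0.08014676,  0.03156192,  0.00370748,
       -0.04457234]), 'joint_torque': array([-1.47921295e-03, -5.84165668e+01,  2.93751812e+01,  7.01554075e+00,
        1.01598114e-02, -3.16669775e-05]), 'tcp_pos': array([ 0.23809551, -0.63117856,  0.24473555]), 'eef_rot': array([ 1.79915311e+02, -9.87821915e-03, -1.59334364e+02]), 'contact_force': array([-1.3293041 ,  0.24118162, -0.85881871]), 'moment': array([-0.02577812, -0.04014951,  0.04795015]), 'gripper_width': 0.08759249334988749}
```

View pics/top1.png

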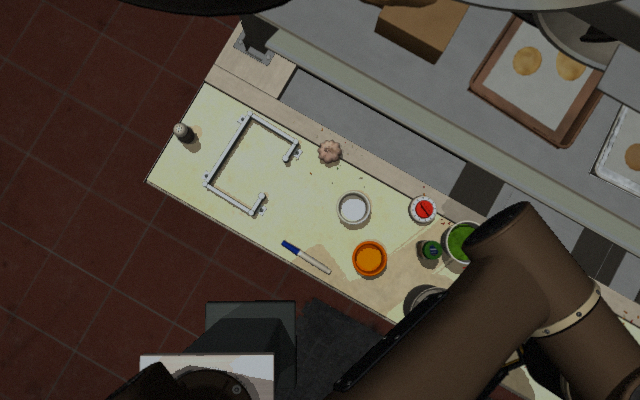

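View pics/side1.png

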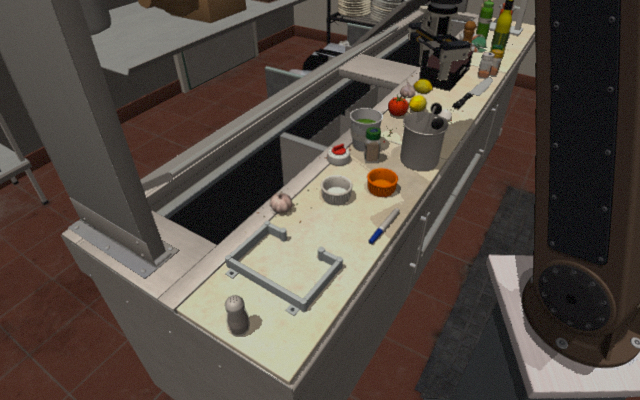

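The candidates are the white ramekin at top (353,209), the orange lookalike at (369,259), and the white and red timer at (424,209). I choose the white one and check it in a close crop.

```bash
python3 - <<'E'
from h import *
c=load('top');im=c['image']
cr=im[100:280,140:400]; cv2.imwrite('pics/crop1.png',cv2.resize(cr,None,fx=3,fy=3,interpolation=cv2.INTER_CUBIC))
hsv=cv2.cvtColor(im,cv2.COLOR_BGR2HSV)
m=((hsv[...,1]<45)&(hsv[...,2]>90)).astype(np.uint8)*255
n,l,s,ce=cv2.connectedComponentsWithStats(m)
for i in range(1,n):
    if s[i,4]>60 and 140<ce[i][0]<450 and 90<ce[i][1]<290: print(s[i],ce[i])
cv2.imwrite('m.png',m)
for nm,u,v,z in [('ram',353.5,208.5,.042),('orange',369,259,.042),('timer',424,209,.05),('garlic',330,151,.05),('mill',183,131,.09),('penA',283,242,.015),('penB',330,273,.015),('jar',430,249,.1),('deli',461,240,.1)]:
    print(nm,ray(c,u,v,z).round(3), c['depth'][int(v),int(u)])
E
```

```text
[  205     0   435   265 48753] [432.22550407 118.07158534]
[  148    83   227   182 13881] [255.34903825 169.95094013]
[337 160  23  18 131] [344.90839695 168.32824427]
[364 181  24  24 153] [375.30065359 191.7124183 ]
[380 187  35  57 496] [395.41935484 217.41330645]
[363 223  14  16 103] [369.03883495 231.14563107]
[297 250  34  24 201] [313.46268657 261.5920398 ]
ram [ 0.495 -0.352  0.042] 1.1928847
orange [ 0.377 -0.387  0.042] 1.1837777
timer [ 0.492 -0.516  0.05 ] 1.1531073
garlic [ 0.63  -0.297  0.05 ] 1.1541281
mill [0.67  0.037 0.09 ] 1.1165332
penA [ 0.417 -0.185  0.015] 1.1764481
penB [ 0.343 -0.296  0.015] 1.1869044
jar [ 0.401 -0.516  0.1  ] 1.0955628
deli [ 0.42  -0.586  0.1  ] 1.1238704
```

View pics/crop1.png

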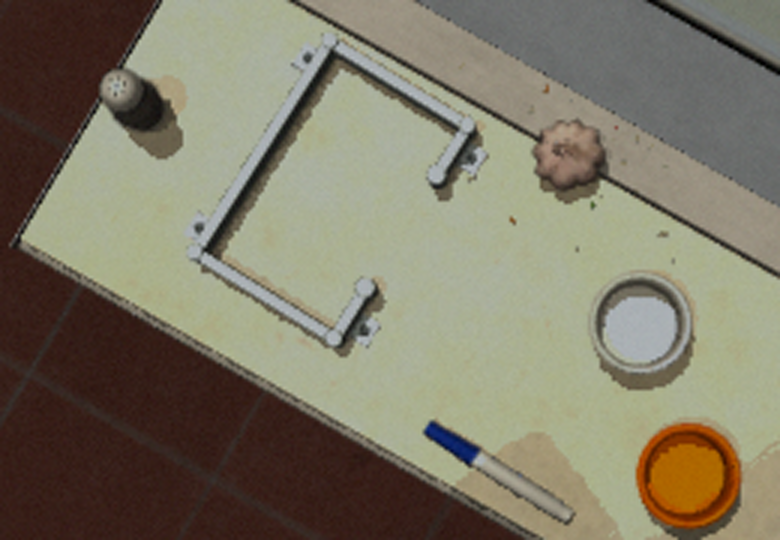

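The crop shows the white fluted ramekin at top pixel (353,208) and the gap posts at (286,159) and (262,196). The back rail runs from (250,114) to (206,184). Next I measure these.

```bash
python3 - <<'E'
from h import *
c=load('top');im=c['image']
def P(x,y,z): return ray(c,140+(x+.5)/3-.5,100+(y+.5)/3-.5,z)
pts={k:P(*v) for k,v in dict(pL=(439,176,.032),pR=(365,288,.032),bl=(331,42,.028),br=(197,252,.028),fl=(467,126,.028),fr=(335,338,.028),ram=(640,324,.042)).items()}
for k,v in pts.items(): print(k,v.round(4))
a,b=pts['pL'],pts['pR'];print('gap',np.linalg.norm(a-b)*1e3)
y=(pts['bl']-pts['br']+pts['fl']-pts['fr']+a-b)[:2];y/=np.linalg.norm(y);x=np.array([y[1],-y[0]])
if x@(pts['bl']-a)[:2]<0:x=-x
o=(a+b)[:2]/2
print('origin',o,'x',x,np.degrees(np.arctan2(x[1],x[0])))
for k,v in pts.items(): print(k,((v[:2]-o)@x*1e3).round(1),((v[:2]-o)@np.array([-x[1],x[0]])*1e3).round(1))
# side view check of ramekin: rim ellipse & posts
s=load('side')
for k,v in pts.items(): print(k,proj(s,v).round(1))
cr=s['image'][160:320,210:410].copy();cr=cv2.resize(cr,None,fx=4,fy=4,interpolation=cv2.INTER_CUBIC)
for k,v in pts.items():
    q=(proj(s,v)[0]-[210,160]+.5)*4-.5; cv2.drawMarker(cr,tuple(int(i) for i in q),(0,0,255),0,12)
cv2.imwrite('pics/side_crop.png',cr)
E
```

```text
pL [ 0.6155 -0.1929  0.032 ]
pR [ 0.5267 -0.1345  0.032 ]
bl [ 0.7247 -0.1063  0.028 ]
br [ 0.5562 -0.0011  0.028 ]
fl [ 0.6563 -0.215   0.028 ]
fr [ 0.4875 -0.1105  0.028 ]
ram [ 0.4966 -0.3505  0.042 ]
gap 106.30929564124487
origin [ 0.57107773 -0.16369605] x [0.53244174 0.84646665] 57.82941755700272
pL -1.1 -53.1
pR 1.1 53.1
bl 130.4 -99.5
br 129.7 99.2
fl 1.9 -99.4
fr 0.5 99.1
ram -197.8 -36.4
pL [[283.2 228.2]]
pR [[321.1 248. ]]
bl [[228.3 256.4]]
br [[303.1 299.5]]
fl [[267.  222.4]]
fr [[339.1 258.1]]
ram [[336.4 183.3]]
```

View pics/side_crop.png

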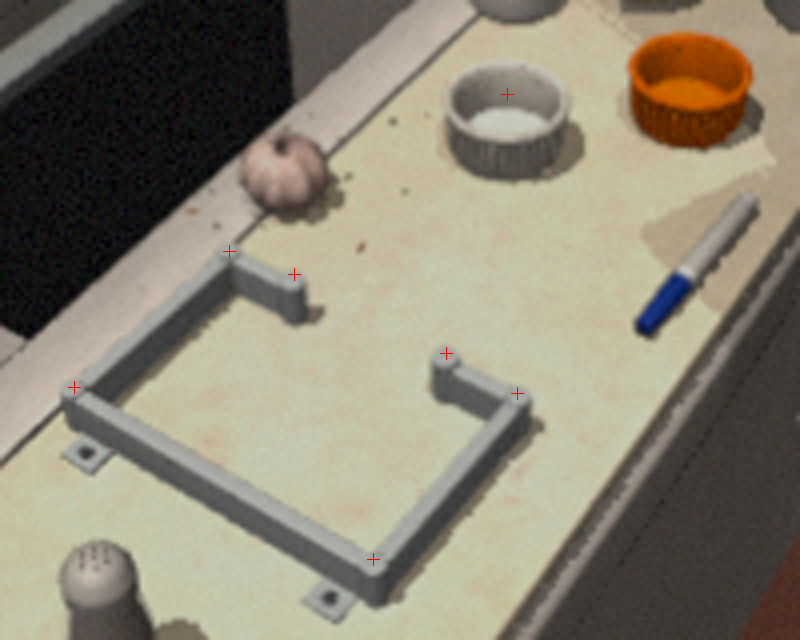

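Both views agree: the ramekin is at bay (-198,-36) mm, and the sizes match (post spacing 106.3 mm, rails at ±99 mm). I check what hangs overhead before moving.

```bash
python3 - <<'E'
from h import *
for n in('top','side'):
    c=load(n);D=c['depth'];v,u=np.nonzero(D>0)
    K=np.array([[c['fx'],0,c['cx']],[0,c['fy'],c['cy']],[0,0,1.]])
    p=cv2.undistortPoints(np.c_[u,v].astype(float)[:,None],K,np.array(c['distortion'],float))[:,0]
    z=D[v,u];X=(np.c_[p*z[:,None],z]-np.array(c['t']).ravel())@np.array(c['R'])
    for lo,hi in((.12,.3),(.3,.6),(.6,1.1)):
        k=(X[:,2]>lo)&(X[:,2]<hi)&(X[:,0]>.35)&(X[:,1]>-.9)&(X[:,1]<.3)
        Y=X[k]
        for y0 in np.arange(-.9,.3,.2):
            q=Y[(Y[:,1]>=y0)&(Y[:,1]<y0+.2)]
            if len(q)>20: print(n,lo,hi,y0.round(1),len(q),'minx',np.percentile(q[:,0],1).round(3),'zmin',np.percentile(q[:,2],1).round(3))
E
```

```text
top 0.12 0.3 -0.9 2693 minx 0.403 zmin 0.178
top 0.12 0.3 -0.7 2656 minx 0.517 zmin 0.178
top 0.12 0.3 -0.5 2638 minx 0.634 zmin 0.178
top 0.12 0.3 -0.3 2056 minx 0.748 zmin 0.125
top 0.3 0.6 -0.9 5234 minx 0.449 zmin 0.433
top 0.3 0.6 -0.7 17825 minx 0.496 zmin 0.433
top 0.3 0.6 -0.5 12480 minx 0.447 zmin 0.433
top 0.3 0.6 -0.3 2926 minx 0.714 zmin 0.433
top 0.6 1.1 -0.7 11727 minx 0.352 zmin 0.628
top 0.6 1.1 -0.5 8689 minx 0.351 zmin 0.606
top 0.6 1.1 -0.3 1913 minx 0.625 zmin 0.747
top 0.6 1.1 -0.1 93 minx 0.647 zmin 0.746
side 0.12 0.3 -0.9 358 minx 0.395 zmin 0.122
side 0.12 0.3 -0.7 513 minx 0.514 zmin 0.123
side 0.12 0.3 -0.5 812 minx 0.626 zmin 0.122
side 0.12 0.3 -0.3 6794 minx 0.754 zmin 0.122
side 0.12 0.3 -0.1 40 minx 0.896 zmin 0.126
side 0.3 0.6 -0.7 226 minx 0.582 zmin 0.433
side 0.3 0.6 -0.5 5093 minx 0.611 zmin 0.433
side 0.3 0.6 -0.3 15800 minx 0.742 zmin 0.304
side 0.3 0.6 -0.1 88 minx 0.896 zmin 0.307
```

Call:
step_arm:
  increments:
    - {"tx": 20, "ty": 18, "az": 4.45, "claw": -0.227}
    - {"tx": 20, "ty": 18, "az": 4.45, "claw": -0.227}
    - {"tx": 20, "ty": 18, "az": 4.45, "claw": -0.227}
    - {"tx": 20, "ty": 18, "az": 4.45, "claw": -0.227}

```text
$.increments[0]: bad value
```

Call:
step_arm:
  increments:
    - {"tx": 20, "ty": 18, "tz": 0, "ax": 0, "ay": 0, "az": 4.4, "claw": -0.23}
    - {"tx": 20, "ty": 18, "tz": 0, "ax": 0, "ay": 0, "az": 4.4, "claw": -0.23}
    - {"tx": 20, "ty": 18, "tz": 0, "ax": 0, "ay": 0, "az": 4.4, "claw": -0.23}
    - {"tx": 20, "ty": 18, "tz": 0, "ax": 0, "ay": 0, "az": 4.4, "claw": -0.23}

```text
time_s: 0.5
tcp_pos: [0.3187, -0.5586, 0.2451]
eef_rot: [179.9, 0.0, -141.6]
contact_force: [-0.9, -0.3, -0.0]
gripper_width: 0.0612
```

Call:
step_arm:
  increments:
    - {"tx": 20, "ty": 18, "tz": 0, "ax": 0, "ay": 0, "az": 4.5, "claw": -0.23}
    - {"tx": 20, "ty": 18, "tz": 0, "ax": 0, "ay": 0, "az": 4.5, "claw": -0.23}
    - {"tx": 20, "ty": 18, "tz": 0, "ax": 0, "ay": 0, "az": 4.5, "claw": -0.23}
    - {"tx": 20, "ty": 18, "tz": 0, "ax": 0, "ay": 0, "az": 4.5, "claw": -0.23}
    - {"tx": 20, "ty": 18, "tz": 0, "ax": 0, "ay": 0, "az": 4.5, "claw": -0.23}
    - {"tx": 20, "ty": 18, "tz": 0, "ax": 0, "ay": 0, "az": 4.5, "claw": -0.23}
    - {"tx": 20, "ty": 18, "tz": 0, "ax": 0, "ay": 0, "az": 4.5, "claw": -0.23}
    - {"tx": 20, "ty": 20, "tz": 0, "ax": 0, "ay": 0, "az": 4.2, "claw": -0.23}
    - {"tx": 0, "ty": 0, "tz": -40, "ax": 0, "ay": 0, "az": 0, "claw": -0.23}
    - {"tx": 0, "ty": 0, "tz": -40, "ax": 0, "ay": 0, "az": 0, "claw": -0.23}
    - {"tx": 0, "ty": 0, "tz": 0, "ax": 0, "ay": 0, "az": 0, "claw": -0.23}
    - {"tx": 0, "ty": 0, "tz": 0, "ax": 0, "ay": 0, "az": 0, "claw": -0.23}

```text
time_s: 1.7
tcp_pos: [0.4781, -0.4137, 0.1657]
eef_rot: [179.9, -0.0, -106.0]
contact_force: [-0.2, -0.1, 1.0]
gripper_width: 0.0339
```

```bash
python3 - <<'E'
from h import *
d=cap(['wrist','side'])
cv2.imwrite('pics/w2.png',d['wrist']['image']); cv2.imwrite('pics/s2.png',d['side']['image'])
c=d['wrist']; print(-np.array(c['R']).T@np.array(c['t']).ravel())
for k,X in dict(ram=(.4966,-.3505,.042),pL=(.6155,-.1929,.032),pR=(.5267,-.1345,.032)).items(): print(k,proj(c,X))
E
```

```text
[ 0.45783223 -0.48417261  0.30558396]
ram [[316.6456048  266.23756698]]
pL [[256.93130341 401.83329376]]
pR [[342.13619494 421.25018773]]
```

View pics/w2.png

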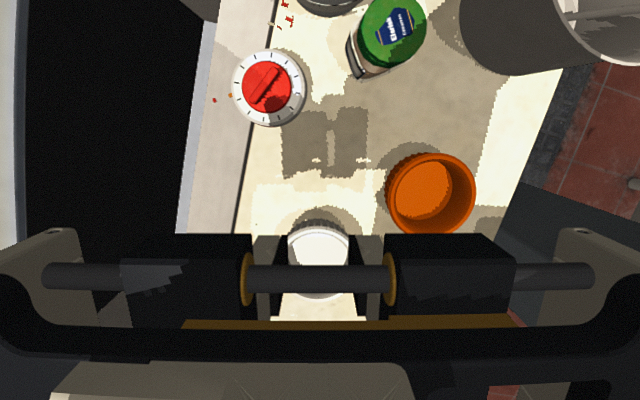

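The wrist view shows the ramekin centred between the fingers at (318,262), where predicted, with the space under the fingers free. The timer at (268,88) and the orange dish at (430,193) are clear. I descend.

Call:
step_arm:
  increments:
    - {"tx": 0, "ty": 0, "tz": -35, "ax": 0, "ay": 0, "az": 0, "claw": -0.23}
    - {"tx": 0, "ty": 0, "tz": -35, "ax": 0, "ay": 0, "az": 0, "claw": -0.23}
    - {"tx": 0, "ty": 0, "tz": -35, "ax": 0, "ay": 0, "az": 0, "claw": -0.23}
    - {"tx": 0, "ty": 0, "tz": -32, "ax": 0, "ay": 0, "az": 0, "claw": -0.23}
    - {"tx": 0, "ty": 0, "tz": 0, "ax": 0, "ay": 0, "az": 0, "claw": -0.23}
    - {"tx": 0, "ty": 0, "tz": 0, "ax": 0, "ay": 0, "az": 0, "claw": -0.23}

```text
time_s: 2.4
tcp_pos: [0.4792, -0.4144, 0.0303]
eef_rot: [-179.9, -0.0, -106.0]
contact_force: [0.5, -0.7, 1.5]
gripper_width: 0.0337
```

Call:
step_arm:
  increments:
    - {"tx": 1.1, "ty": 3.9, "tz": 0, "ax": 0, "ay": 0, "az": 0, "claw": -0.23}
    - {"tx": 1.1, "ty": 3.9, "tz": 0, "ax": 0, "ay": 0, "az": 0, "claw": -0.23}
    - {"tx": 1.1, "ty": 3.9, "tz": 0, "ax": 0, "ay": 0, "az": 0, "claw": -0.23}
    - {"tx": 1.1, "ty": 3.9, "tz": 0, "ax": 0, "ay": 0, "az": 0, "claw": -0.23}
    - {"tx": 1.1, "ty": 3.9, "tz": 0, "ax": 0, "ay": 0, "az": 0, "claw": -0.23}
    - {"tx": 1.1, "ty": 3.9, "tz": 0, "ax": 0, "ay": 0, "az": 0, "claw": -0.23}
    - {"tx": 1.1, "ty": 3.9, "tz": 0, "ax": 0, "ay": 0, "az": 0, "claw": -0.23}
    - {"tx": 1.1, "ty": 3.9, "tz": 0, "ax": 0, "ay": 0, "az": 0, "claw": -0.23}
    - {"tx": 1.1, "ty": 3.9, "tz": 0, "ax": 0, "ay": 0, "az": 0, "claw": -0.23}
    - {"tx": 1.1, "ty": 3.9, "tz": 0, "ax": 0, "ay": 0, "az": 0, "claw": -0.23}
    - {"tx": 1.1, "ty": 3.9, "tz": 0, "ax": 0, "ay": 0, "az": 0, "claw": -0.23}
    - {"tx": 1.1, "ty": 3.9, "tz": 0, "ax": 0, "ay": 0, "az": 0, "claw": -0.23}

```text
time_s: 3.6
tcp_pos: [0.4915, -0.3664, 0.0286]
eef_rot: [180.0, -0.0, -106.0]
contact_force: [-1.1, -1.4, 1.9]
gripper_width: 0.0339
```

```bash
python3 - <<'E'
from h import *
d=cap(['top','side']); s=d['side']
cv2.imwrite('pics/s3.png',cv2.resize(np.hstack([s['image'][130:330,200:430],d['top']['image'][100:300,180:410]]),None,fx=1.7,fy=1.7,interpolation=cv2.INTER_CUBIC))
E
```

```text
(no output)
```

View pics/s3.png

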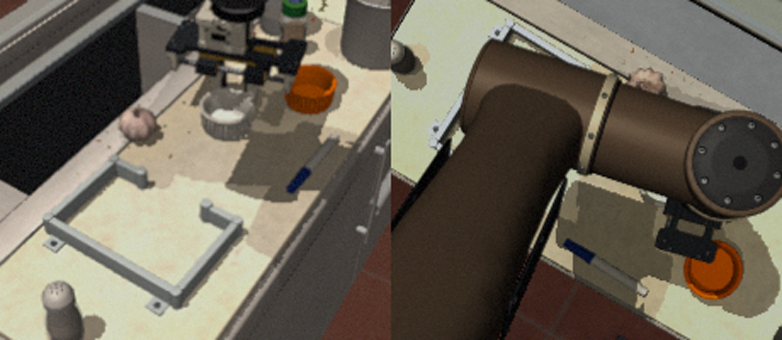

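Call:
step_arm:
  increments:
    - {"tx": 1.1, "ty": 3.9, "tz": 0, "ax": 0, "ay": 0, "az": 0, "claw": -0.23}
    - {"tx": 1.1, "ty": 3.9, "tz": 0, "ax": 0, "ay": 0, "az": 0, "claw": -0.23}
    - {"tx": 1.1, "ty": 3.9, "tz": 0, "ax": 0, "ay": 0, "az": 0, "claw": -0.23}
    - {"tx": 1.1, "ty": 3.9, "tz": 0, "ax": 0, "ay": 0, "az": 0, "claw": -0.23}
    - {"tx": 1.1, "ty": 3.9, "tz": 0, "ax": 0, "ay": 0, "az": 0, "claw": -0.23}
    - {"tx": 1.1, "ty": 3.9, "tz": 0, "ax": 0, "ay": 0, "az": 0, "claw": -0.23}
    - {"tx": 1.1, "ty": 3.9, "tz": 0, "ax": 0, "ay": 0, "az": 0, "claw": -0.23}
    - {"tx": 1.1, "ty": 3.9, "tz": 0, "ax": 0, "ay": 0, "az": 0, "claw": -0.23}
    - {"tx": 1.1, "ty": 3.9, "tz": 0, "ax": 0, "ay": 0, "az": 0, "claw": -0.23}
    - {"tx": 1.1, "ty": 3.9, "tz": 0, "ax": 0, "ay": 0, "az": 0, "claw": -0.23}
    - {"tx": 1.1, "ty": 3.9, "tz": 0, "ax": 0, "ay": 0, "az": 0, "claw": -0.23}
    - {"tx": 1.1, "ty": 3.9, "tz": 0, "ax": 0, "ay": 0, "az": 0, "claw": -0.23}

```text
time_s: 4.9
tcp_pos: [0.5048, -0.3196, 0.0286]
eef_rot: [-180.0, -0.0, -106.0]
contact_force: [0.0, -1.7, -0.1]
gripper_width: 0.034
```

Call:
step_arm:
  increments:
    - {"tx": 1.1, "ty": 3.9, "tz": 0, "ax": 0, "ay": 0, "az": 0, "claw": -0.23}
    - {"tx": 1.1, "ty": 3.9, "tz": 0, "ax": 0, "ay": 0, "az": 0, "claw": -0.23}
    - {"tx": 1.1, "ty": 3.9, "tz": 0, "ax": 0, "ay": 0, "az": 0, "claw": -0.23}
    - {"tx": 1.1, "ty": 3.9, "tz": 0, "ax": 0, "ay": 0, "az": 0, "claw": -0.23}
    - {"tx": 1.1, "ty": 3.9, "tz": 0, "ax": 0, "ay": 0, "az": 0, "claw": -0.23}
    - {"tx": 1.1, "ty": 3.9, "tz": 0, "ax": 0, "ay": 0, "az": 0, "claw": -0.23}
    - {"tx": 1.1, "ty": 3.9, "tz": 0, "ax": 0, "ay": 0, "az": 0, "claw": -0.23}
    - {"tx": 1.1, "ty": 3.9, "tz": 0, "ax": 0, "ay": 0, "az": 0, "claw": -0.23}
    - {"tx": 1.1, "ty": 3.9, "tz": 0, "ax": 0, "ay": 0, "az": 0, "claw": -0.23}
    - {"tx": 1.1, "ty": 3.9, "tz": 0, "ax": 0, "ay": 0, "az": 0, "claw": -0.23}
    - {"tx": 0, "ty": 0, "tz": 0, "ax": 0, "ay": 0, "az": 0, "claw": -0.23}

```text
time_s: 6.0
tcp_pos: [0.5159, -0.2804, 0.0286]
eef_rot: [-180.0, 0.0, -106.0]
contact_force: [0.4, -0.5, -0.2]
gripper_width: 0.0336
```

```bash
cat > m.py <<'E'
from h import *
import sys
from plant import r
o=np.array([.57108,-.16370]);U=np.array([.53244,.84647]);V=np.array([-U[1],U[0]])
bay=lambda p:(np.array([(p[:2]-o)@U,(p[:2]-o)@V])*1e3).round(1)
s=cap(['side'])['side'];st=r.get_state();t=st['tcp_pos'];print('tcp bay',bay(t),t.round(4),st['eef_rot'].round(1),st['contact_force'].round(1))
yaw=np.radians(st['eef_rot'][2]+180);h=np.array([np.cos(yaw),np.sin(yaw)])
g=t[:2]+.0468*h;print('cradle bay',bay(g))
a=np.linspace(0,2*np.pi,60);im=s['image']
z0=np.array(proj(s,(*g,.042))[0])-[70,55];z0=z0.astype(int)
cr=cv2.resize(im[z0[1]:z0[1]+110,z0[0]:z0[0]+140],None,fx=5.5,fy=5.5,interpolation=cv2.INTER_CUBIC)
pt=lambda X:np.rint((proj(s,X)-z0+.5)*5.5-.5).astype(int)
cv2.polylines(cr,[pt(np.c_[g[0]+.041*np.cos(a),g[1]+.041*np.sin(a),0*a+.042])],True,(0,0,255),1)
for y in(-.053,.053):
    p=o+y*V; cv2.polylines(cr,[pt(np.c_[p[0]+.008*np.cos(a),p[1]+.008*np.sin(a),0*a+.032])],True,(0,255,0),1)
cv2.imwrite('pics/'+sys.argv[1],cr)
E
python3 m.py s4.png
```

```text
tcp bay [-128.4  -15.5] [ 0.5158 -0.2806  0.0286] [-180.    0. -106.] [ 0.  -0.1 -0.2]
cradle bay [-83.4  -2.4]
```

View pics/s4.png

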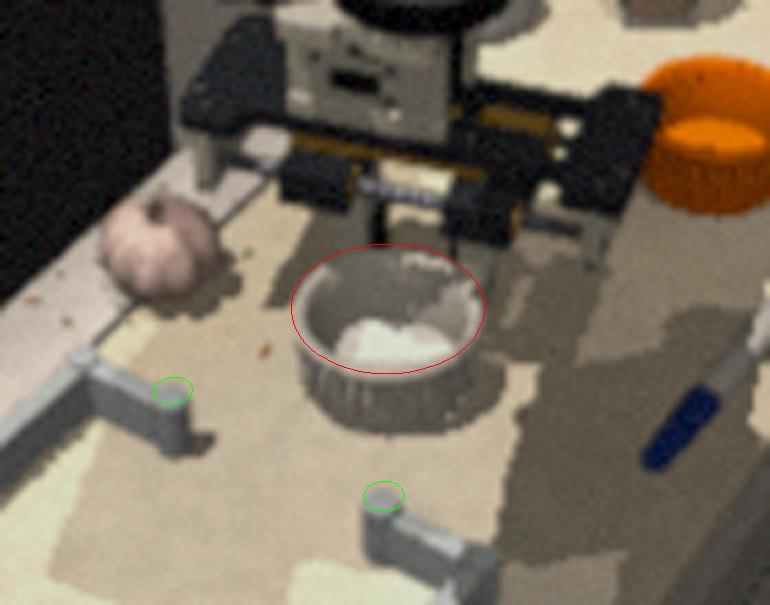

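The overlay in the side view puts the ramekin within about 2 mm of the cradle prediction, bay (-83,-2). I back off, square up to the gap and re-engage on the gap axis.

Call:
step_arm:
  increments:
    - {"tx": -1.4, "ty": -4.8, "tz": 0, "ax": 0, "ay": 0, "az": 0, "claw": -0.23}
    - {"tx": -1.4, "ty": -4.8, "tz": 0, "ax": 0, "ay": 0, "az": 0, "claw": -0.23}
    - {"tx": -1.4, "ty": -4.8, "tz": 0, "ax": 0, "ay": 0, "az": 0, "claw": -0.23}
    - {"tx": -4.2, "ty": 2.6, "tz": 0, "ax": 0, "ay": 0, "az": -4.05, "claw": -0.23}
    - {"tx": -4.2, "ty": 2.6, "tz": 0, "ax": 0, "ay": 0, "az": -4.05, "claw": -0.23}
    - {"tx": -4.2, "ty": 2.6, "tz": 0, "ax": 0, "ay": 0, "az": -4.05, "claw": -0.23}
    - {"tx": -4.2, "ty": 2.6, "tz": 0, "ax": 0, "ay": 0, "az": -4.05, "claw": -0.23}
    - {"tx": 0, "ty": 0, "tz": 0, "ax": 0, "ay": 0, "az": 0, "claw": -0.23}
    - {"tx": 0, "ty": 0, "tz": 0, "ax": 0, "ay": 0, "az": 0, "claw": -0.23}

```text
time_s: 6.95
tcp_pos: [0.4947, -0.2854, 0.0287]
eef_rot: [-180.0, 0.0, -122.1]
contact_force: [-0.5, -0.5, 0.3]
gripper_width: 0.0339
```

```bash
python3 m.py s5.png
```

```text
tcp bay [-143.5   -0.3] [ 0.4949 -0.2853  0.0286] [-180.     0.  -122.1] [-0.2 -0.  -0.2]
cradle bay [-96.7  -0.2]
```

Call:
step_arm:
  increments:
    - {"tx": 2.13, "ty": 3.39, "tz": 0, "ax": 0, "ay": 0, "az": 0, "claw": -0.23}
    - {"tx": 2.13, "ty": 3.39, "tz": 0, "ax": 0, "ay": 0, "az": 0, "claw": -0.23}
    - {"tx": 2.13, "ty": 3.39, "tz": 0, "ax": 0, "ay": 0, "az": 0, "claw": -0.23}
    - {"tx": 2.13, "ty": 3.39, "tz": 0, "ax": 0, "ay": 0, "az": 0, "claw": -0.23}
    - {"tx": 2.13, "ty": 3.39, "tz": 0, "ax": 0, "ay": 0, "az": 0, "claw": -0.23}
    - {"tx": 2.13, "ty": 3.39, "tz": 0, "ax": 0, "ay": 0, "az": 0, "claw": -0.23}
    - {"tx": 2.13, "ty": 3.39, "tz": 0, "ax": 0, "ay": 0, "az": 0, "claw": -0.23}
    - {"tx": 2.13, "ty": 3.39, "tz": 0, "ax": 0, "ay": 0, "az": 0, "claw": -0.23}
    - {"tx": 2.13, "ty": 3.39, "tz": 0, "ax": 0, "ay": 0, "az": 0, "claw": -0.23}
    - {"tx": 2.13, "ty": 3.39, "tz": 0, "ax": 0, "ay": 0, "az": 0, "claw": -0.23}
    - {"tx": 0, "ty": 0, "tz": 0, "ax": 0, "ay": 0, "az": 0, "claw": -0.23}

```text
time_s: 8.1
tcp_pos: [0.5164, -0.2506, 0.0286]
eef_rot: [-180.0, 0.0, -122.2]
contact_force: [0.0, -0.5, -0.6]
gripper_width: 0.0338
```

```bash
python3 m.py s6.png
```

```text
tcp bay [-1.029e+02  1.000e-01] [ 0.5162 -0.2508  0.0286] [-180.     0.  -122.2] [-0.1  0.2  0.3]
cradle bay [-56.1   0.1]
```

View pics/s6.png

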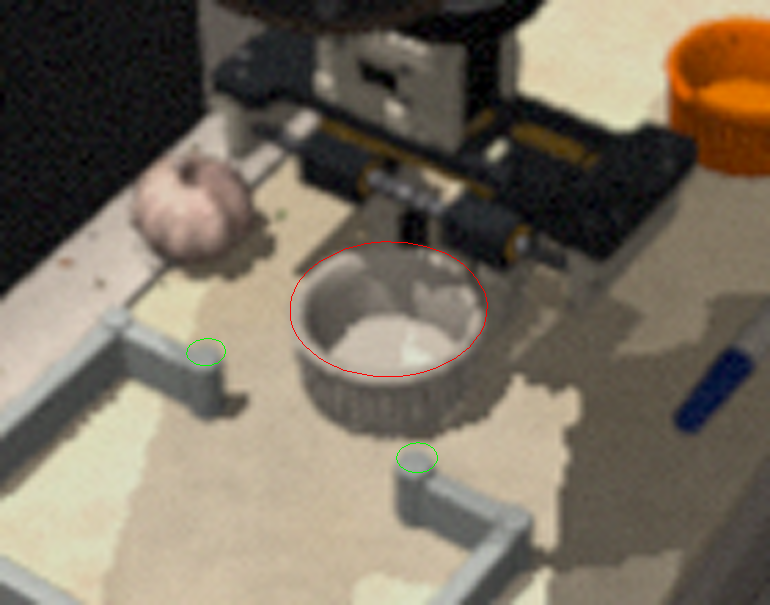

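Ramekin and posts carry the same small overlay offset (about 1 px), so the ramekin is centred on the gap within about 1 mm. I push on.

Call:
step_arm:
  increments:
    - {"tx": 2.13, "ty": 3.39, "tz": 0, "ax": 0, "ay": 0, "az": 0, "claw": -0.23}
    - {"tx": 2.13, "ty": 3.39, "tz": 0, "ax": 0, "ay": 0, "az": 0, "claw": -0.23}
    - {"tx": 2.13, "ty": 3.39, "tz": 0, "ax": 0, "ay": 0, "az": 0, "claw": -0.23}
    - {"tx": 2.13, "ty": 3.39, "tz": 0, "ax": 0, "ay": 0, "az": 0, "claw": -0.23}
    - {"tx": 2.13, "ty": 3.39, "tz": 0, "ax": 0, "ay": 0, "az": 0, "claw": -0.23}
    - {"tx": 2.13, "ty": 3.39, "tz": 0, "ax": 0, "ay": 0, "az": 0, "claw": -0.23}
    - {"tx": 2.13, "ty": 3.39, "tz": 0, "ax": 0, "ay": 0, "az": 0, "claw": -0.23}
    - {"tx": 2.13, "ty": 3.39, "tz": 0, "ax": 0, "ay": 0, "az": 0, "claw": -0.23}
    - {"tx": 2.13, "ty": 3.39, "tz": 0, "ax": 0, "ay": 0, "az": 0, "claw": -0.23}
    - {"tx": 2.13, "ty": 3.39, "tz": 0, "ax": 0, "ay": 0, "az": 0, "claw": -0.23}

```text
time_s: 9.15
tcp_pos: [0.5374, -0.2169, 0.0286]
eef_rot: [180.0, -0.0, -122.2]
contact_force: [-0.1, -0.7, -0.7]
gripper_width: 0.0339
```

Call:
step_arm:
  increments:
    - {"tx": 2.13, "ty": 3.39, "tz": 0, "ax": 0, "ay": 0, "az": 0, "claw": -0.23}
    - {"tx": 2.13, "ty": 3.39, "tz": 0, "ax": 0, "ay": 0, "az": 0, "claw": -0.23}
    - {"tx": 2.13, "ty": 3.39, "tz": 0, "ax": 0, "ay": 0, "az": 0, "claw": -0.23}
    - {"tx": 2.13, "ty": 3.39, "tz": 0, "ax": 0, "ay": 0, "az": 0, "claw": -0.23}
    - {"tx": 2.13, "ty": 3.39, "tz": 0, "ax": 0, "ay": 0, "az": 0, "claw": -0.23}
    - {"tx": 2.13, "ty": 3.39, "tz": 0, "ax": 0, "ay": 0, "az": 0, "claw": -0.23}
    - {"tx": 2.13, "ty": 3.39, "tz": 0, "ax": 0, "ay": 0, "az": 0, "claw": -0.23}
    - {"tx": 2.13, "ty": 3.39, "tz": 0, "ax": 0, "ay": 0, "az": 0, "claw": -0.23}

```text
time_s: 9.95
tcp_pos: [0.5545, -0.1897, 0.0286]
eef_rot: [180.0, -0.0, -122.2]
contact_force: [-0.1, -1.3, -0.1]
gripper_width: 0.0337
```

```bash
python3 m.py s7.png
```

```text
tcp bay [-30.4   0. ] [ 0.5549 -0.1894  0.0286] [-180.     0.  -122.2] [-0.3 -0.3  0.1]
cradle bay [16.4  0. ]
```

View pics/s7.png

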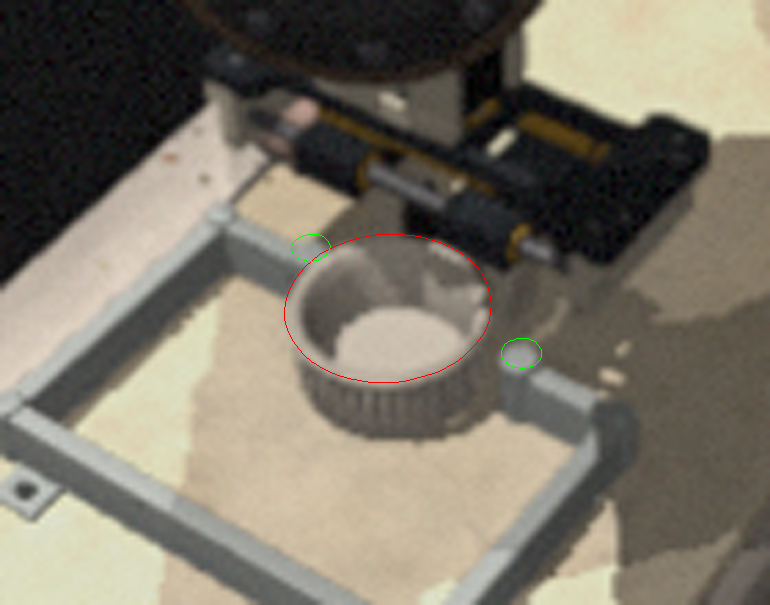

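The ramekin is through the gap with low forces. I push most of the rest, then creep to contact.

Call:
step_arm:
  increments:
    - {"tx": 2.13, "ty": 3.39, "tz": 0, "ax": 0, "ay": 0, "az": 0, "claw": -0.23}
    - {"tx": 2.13, "ty": 3.39, "tz": 0, "ax": 0, "ay": 0, "az": 0, "claw": -0.23}
    - {"tx": 2.13, "ty": 3.39, "tz": 0, "ax": 0, "ay": 0, "az": 0, "claw": -0.23}
    - {"tx": 2.13, "ty": 3.39, "tz": 0, "ax": 0, "ay": 0, "az": 0, "claw": -0.23}
    - {"tx": 2.13, "ty": 3.39, "tz": 0, "ax": 0, "ay": 0, "az": 0, "claw": -0.23}
    - {"tx": 2.13, "ty": 3.39, "tz": 0, "ax": 0, "ay": 0, "az": 0, "claw": -0.23}
    - {"tx": 2.13, "ty": 3.39, "tz": 0, "ax": 0, "ay": 0, "az": 0, "claw": -0.23}
    - {"tx": 2.13, "ty": 3.39, "tz": 0, "ax": 0, "ay": 0, "az": 0, "claw": -0.23}

```text
time_s: 10.8
tcp_pos: [0.5715, -0.1626, 0.0286]
eef_rot: [180.0, -0.0, -122.2]
contact_force: [-0.7, -0.3, 0.2]
gripper_width: 0.0338
```

Call:
step_arm:
  increments:
    - {"tx": 2.13, "ty": 3.39, "tz": 0, "ax": 0, "ay": 0, "az": 0, "claw": -0.23}
    - {"tx": 2.13, "ty": 3.39, "tz": 0, "ax": 0, "ay": 0, "az": 0, "claw": -0.23}
    - {"tx": 2.13, "ty": 3.39, "tz": 0, "ax": 0, "ay": 0, "az": 0, "claw": -0.23}
    - {"tx": 2.13, "ty": 3.39, "tz": 0, "ax": 0, "ay": 0, "az": 0, "claw": -0.23}
    - {"tx": 2.13, "ty": 3.39, "tz": 0, "ax": 0, "ay": 0, "az": 0, "claw": -0.23}
    - {"tx": 2.13, "ty": 3.39, "tz": 0, "ax": 0, "ay": 0, "az": 0, "claw": -0.23}
    - {"tx": 1.06, "ty": 1.69, "tz": 0, "ax": 0, "ay": 0, "az": 0, "claw": -0.23}
    - {"tx": 1.06, "ty": 1.69, "tz": 0, "ax": 0, "ay": 0, "az": 0, "claw": -0.23}
    - {"tx": 0, "ty": 0, "tz": 0, "ax": 0, "ay": 0, "az": 0, "claw": -0.23}
    - {"tx": 0, "ty": 0, "tz": 0, "ax": 0, "ay": 0, "az": 0, "claw": -0.23}

```text
time_s: 11.8
tcp_pos: [0.5863, -0.1391, 0.0286]
eef_rot: [-180.0, 0.0, -122.2]
contact_force: [-0.5, -0.6, -0.0]
gripper_width: 0.0336
```

Call:
step_arm:
  increments:
    - {"tx": 0.53, "ty": 0.85, "tz": 0, "ax": 0, "ay": 0, "az": 0, "claw": -0.23}
    - {"tx": 0.53, "ty": 0.85, "tz": 0, "ax": 0, "ay": 0, "az": 0, "claw": -0.23}
    - {"tx": 0.53, "ty": 0.85, "tz": 0, "ax": 0, "ay": 0, "az": 0, "claw": -0.23}
    - {"tx": 0.53, "ty": 0.85, "tz": 0, "ax": 0, "ay": 0, "az": 0, "claw": -0.23}
    - {"tx": 0.53, "ty": 0.85, "tz": 0, "ax": 0, "ay": 0, "az": 0, "claw": -0.23}

```text
time_s: 12.3
tcp_pos: [0.5889, -0.1349, 0.0286]
eef_rot: [180.0, -0.0, -122.2]
contact_force: [-0.6, -1.4, -0.0]
gripper_width: 0.0338
```

```bash
python3 m.py s8.png
```

```text
tcp bay [34.   0.2] [ 0.589  -0.1348  0.0286] [-180.     0.  -122.2] [ 0.2 -0.9 -0.1]
cradle bay [80.8  0.2]
```

Cradle position is bay x = 80.8 against an expected 84. I creep on, watching the force.

Call:
step_arm:
  increments:
    - {"tx": 0.53, "ty": 0.85, "tz": 0, "ax": 0, "ay": 0, "az": 0, "claw": -0.23}
    - {"tx": 0.53, "ty": 0.85, "tz": 0, "ax": 0, "ay": 0, "az": 0, "claw": -0.23}
    - {"tx": 0, "ty": 0, "tz": 0, "ax": 0, "ay": 0, "az": 0, "claw": -0.23}

```text
time_s: 12.65
tcp_pos: [0.5901, -0.1331, 0.0286]
eef_rot: [-180.0, 0.0, -122.2]
contact_force: [-0.7, -2.0, 0.4]
gripper_width: 0.0338
```

Call:
step_arm:
  increments:
    - {"tx": 0.53, "ty": 0.85, "tz": 0, "ax": 0, "ay": 0, "az": 0, "claw": -0.23}
    - {"tx": 0.53, "ty": 0.85, "tz": 0, "ax": 0, "ay": 0, "az": 0, "claw": -0.23}
    - {"tx": 0, "ty": 0, "tz": 0, "ax": 0, "ay": 0, "az": 0, "claw": -0.23}

```text
time_s: 12.95
tcp_pos: [0.5911, -0.1314, 0.0285]
eef_rot: [-180.0, 0.0, -122.2]
contact_force: [-0.8, 0.3, 0.7]
gripper_width: 0.0337
```

Call:
step_arm:
  increments:
    - {"tx": 0.53, "ty": 0.85, "tz": 0, "ax": 0, "ay": 0, "az": 0, "claw": -0.23}
    - {"tx": 0, "ty": 0, "tz": 0, "ax": 0, "ay": 0, "az": 0, "claw": -0.23}

```text
time_s: 13.15
tcp_pos: [0.5916, -0.1306, 0.0286]
eef_rot: [180.0, -0.0, -122.2]
contact_force: [-0.4, 0.1, -0.1]
gripper_width: 0.0333
```

Call:
step_arm:
  increments:
    - {"tx": 0.53, "ty": 0.85, "tz": 0, "ax": 0, "ay": 0, "az": 0, "claw": -0.23}
    - {"tx": 0, "ty": 0, "tz": 0, "ax": 0, "ay": 0, "az": 0, "claw": -0.23}

```text
time_s: 13.35
tcp_pos: [0.5921, -0.1297, 0.0285]
eef_rot: [-180.0, -0.0, -122.2]
contact_force: [-0.5, -1.2, -0.0]
gripper_width: 0.0336
```

```bash
python3 m.py s9.png
```

```text
tcp bay [39.9  0.3] [ 0.5921 -0.1298  0.0286] [-180.     0.  -122.2] [0.1 1.  0.2]
cradle bay [86.7  0.2]
```

View pics/s9.png

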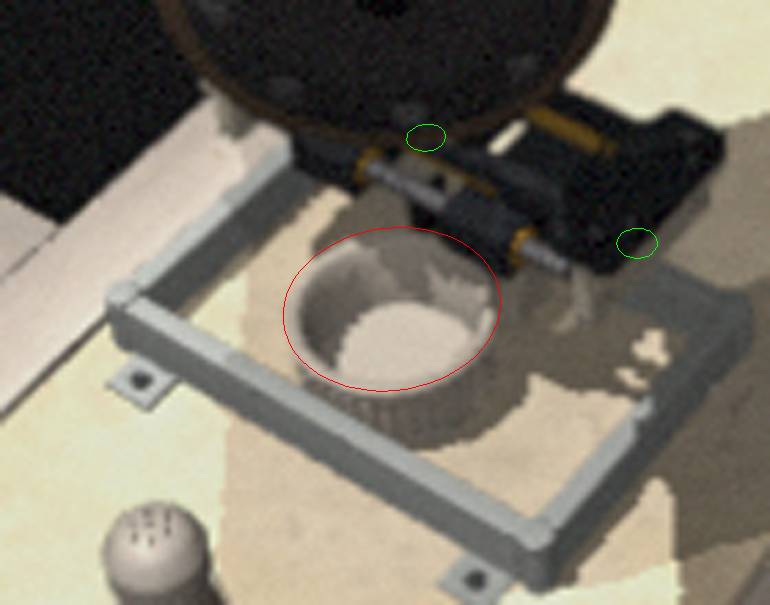

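There is no contact force yet; the tapered wall makes the ramekin lag the cradle by a couple of mm. I keep creeping until the force rises.

Call:
step_arm:
  increments:
    - {"tx": 0.53, "ty": 0.85, "tz": 0, "ax": 0, "ay": 0, "az": 0, "claw": -0.23}
    - {"tx": 0, "ty": 0, "tz": 0, "ax": 0, "ay": 0, "az": 0, "claw": -0.23}

```text
time_s: 13.6
tcp_pos: [0.5927, -0.1289, 0.0286]
eef_rot: [-180.0, 0.0, -122.2]
contact_force: [-0.0, -0.1, -0.5]
gripper_width: 0.0336
```

Call:
step_arm:
  increments:
    - {"tx": 0.53, "ty": 0.85, "tz": 0, "ax": 0, "ay": 0, "az": 0, "claw": -0.23}
    - {"tx": 0, "ty": 0, "tz": 0, "ax": 0, "ay": 0, "az": 0, "claw": -0.23}

```text
time_s: 13.8
tcp_pos: [0.593, -0.1282, 0.0285]
eef_rot: [180.0, -0.0, -122.2]
contact_force: [-0.1, -1.4, 1.5]
gripper_width: 0.0341
```

Call:
step_arm:
  increments:
    - {"tx": 0.53, "ty": 0.85, "tz": 0, "ax": 0, "ay": 0, "az": 0, "claw": -0.23}
    - {"tx": 0, "ty": 0, "tz": 0, "ax": 0, "ay": 0, "az": 0, "claw": -0.23}

```text
time_s: 14.0
tcp_pos: [0.5931, -0.1277, 0.0285]
eef_rot: [180.0, -0.1, -122.2]
contact_force: [-2.5, -3.9, 1.7]
gripper_width: 0.0339
```

Call:
step_arm:
  increments:
    - {"tx": 0, "ty": 0, "tz": 0, "ax": 0, "ay": 0, "az": 0, "claw": -0.23}

```text
time_s: 14.1
tcp_pos: [0.5932, -0.1276, 0.0285]
eef_rot: [180.0, -0.0, -122.2]
contact_force: [-1.9, -5.0, 0.5]
gripper_width: 0.0335
```

The force has risen to about 5 N against the push direction and the tool has stopped, so the ramekin is on the back rail. I withdraw straight back, then lift.

Call:
step_arm:
  increments:
    - {"tx": -0.53, "ty": -0.85, "tz": 0, "ax": 0, "ay": 0, "az": 0, "claw": -0.23}
    - {"tx": -1.06, "ty": -1.69, "tz": 0, "ax": 0, "ay": 0, "az": 0, "claw": -0.23}
    - {"tx": -2.13, "ty": -3.39, "tz": 0, "ax": 0, "ay": 0, "az": 0, "claw": -0.23}
    - {"tx": -4, "ty": -6.4, "tz": 0, "ax": 0, "ay": 0, "az": 0, "claw": -0.23}
    - {"tx": -4, "ty": -6.4, "tz": 0, "ax": 0, "ay": 0, "az": 0, "claw": -0.23}
    - {"tx": -4, "ty": -6.4, "tz": 0, "ax": 0, "ay": 0, "az": 0, "claw": -0.23}
    - {"tx": 0, "ty": 0, "tz": 20, "ax": 0, "ay": 0, "az": 0, "claw": -0.23}
    - {"tx": 0, "ty": 0, "tz": 30, "ax": 0, "ay": 0, "az": 0, "claw": -0.23}
    - {"tx": 0, "ty": 0, "tz": 30, "ax": 0, "ay": 0, "az": 0, "claw": -0.23}
    - {"tx": 0, "ty": 0, "tz": 30, "ax": 0, "ay": 0, "az": 0, "claw": -0.23}
    - {"tx": 0, "ty": 0, "tz": 30, "ax": 0, "ay": 0, "az": 0, "claw": -0.23}
    - {"tx": 0, "ty": 0, "tz": 30, "ax": 0, "ay": 0, "az": 0, "claw": -0.23}

```text
time_s: 15.3
tcp_pos: [0.5774, -0.1529, 0.1999]
eef_rot: [-180.0, 0.0, -122.3]
contact_force: [1.3, 0.1, -0.5]
gripper_width: 0.0336
```

Call:
step_arm:
  increments:
    - {"tx": -20, "ty": -32, "tz": 20, "ax": 0, "ay": 0, "az": 0, "claw": -0.23}
    - {"tx": -20, "ty": -32, "tz": 0, "ax": 0, "ay": 0, "az": 0, "claw": -0.23}
    - {"tx": -20, "ty": -32, "tz": 0, "ax": 0, "ay": 0, "az": 0, "claw": -0.23}
    - {"tx": -20, "ty": -32, "tz": 0, "ax": 0, "ay": 0, "az": 0, "claw": -0.23}
    - {"tx": -20, "ty": -32, "tz": 0, "ax": 0, "ay": 0, "az": 0, "claw": -0.23}
    - {"tx": -20, "ty": -32, "tz": 0, "ax": 0, "ay": 0, "az": 0, "claw": -0.23}
    - {"tx": -20, "ty": -32, "tz": 0, "ax": 0, "ay": 0, "az": 0, "claw": -0.23}
    - {"tx": -20, "ty": -32, "tz": 0, "ax": 0, "ay": 0, "az": 0, "claw": -0.23}
    - {"tx": -20, "ty": -32, "tz": 0, "ax": 0, "ay": 0, "az": 0, "claw": -0.23}
    - {"tx": -20, "ty": -32, "tz": 0, "ax": 0, "ay": 0, "az": 0, "claw": -0.23}
    - {"tx": 0, "ty": 0, "tz": 0, "ax": 0, "ay": 0, "az": 0, "claw": -0.23}

```text
time_s: 16.4
tcp_pos: [0.375, -0.4754, 0.2182]
eef_rot: [180.0, -0.0, -122.5]
contact_force: [-0.8, 0.1, -0.6]
gripper_width: 0.0343
```

```bash
python3 - <<'E'
from h import *
d=cap(['top','side'])
t=cv2.resize(d['top']['image'][95:225,160:350],None,fx=4,fy=4,interpolation=cv2.INTER_CUBIC)
cv2.imwrite('pics/t10.png',t); cv2.imwrite('pics/s10.png',d['side']['image'])
E
```

```text
(no output)
```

View pics/t10.png

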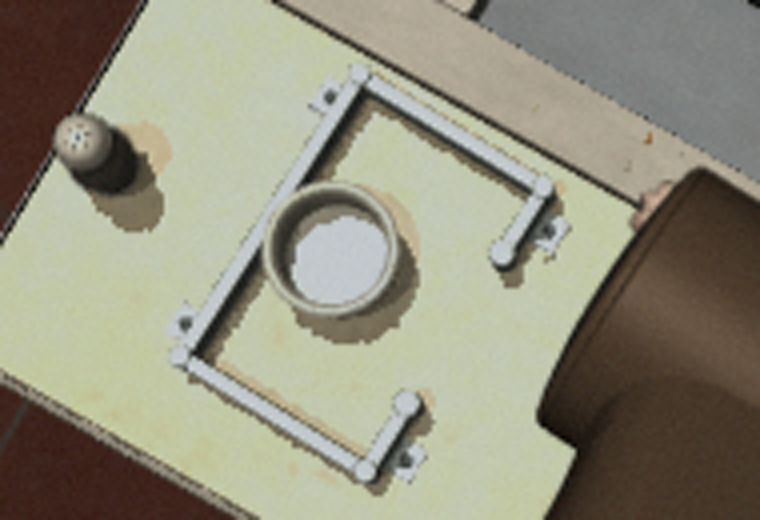

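View pics/s10.png

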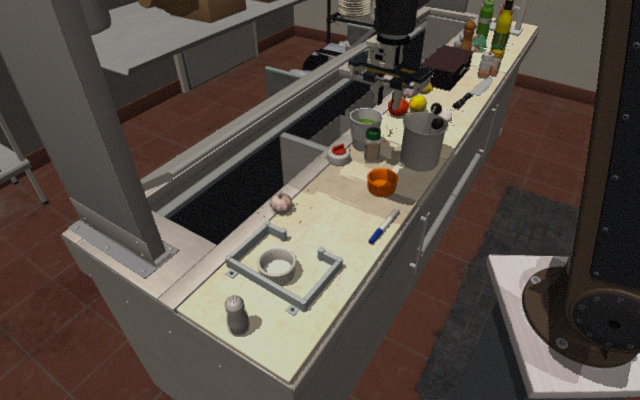

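```bash
python3 - <<'E'
from h import *
c=load('top');o=np.array([.57108,-.16370]);U=np.array([.53244,.84647]);V=np.array([-U[1],U[0]])
p=ray(c,160+332.5/4-.5,95+249.5/4-.5,.042)[:2]-o;print('ram bay',p@U*1e3,p@V*1e3)
s=load('side');t=load('top')
m=cv2.absdiff(cv2.imread('pics/side1.png'),s['image']).max(2)
for n,(u,v) in dict(garlic=(281,204),timer=(339,155),jar=(373,145),deli=(364,130),pen=(384,226),mill=(237,315),orange=(382,182)).items(): print(n,np.median(m[v-12:v+12,u-12:u+12]))
E
```

```text
ram bay 86.18652596725813 -0.993631214487603
garlic 4.0
timer 11.0
jar 5.0
deli 5.0
pen 25.0
mill 4.0
orange 7.0
```

```bash
python3 - <<'E'
from h import *
from plant import r
for im in (cv2.imread('pics/side1.png'),load('side')['image']):
    b=im[200:260,350:420].astype(int); v,u=np.nonzero((b[...,0]>b[...,2]+40)); print(u.mean()+350,v.mean()+200,len(u))
print(r.close_job())
E
```

```text
375.4102564102564 235.25641025641025 78
375.42857142857144 235.28571428571428 77
the job is handed in; nothing more can be done
None
```

I pushed the white ramekin with the two fingertips set as an open cradle, through the gap, until it rested against the bay's back rail. I then backed out, lifted the hand clear and handed the job in at about 16.5 s of the 48 s allowed.

- **Ramekin:** the last top view puts its middle at bay x ≈ 86 mm, y ≈ -1 mm, upright. The expected position against the rail is about 84 mm, so this agrees within the calibration error. The force rose from about 1 N to about 5 N at the rail and the tool stopped advancing.
- **Forces:** the wrist-force readings stayed around 5 N or less, and none showed the ramekin catching on the posts.
- **Bystanders:** before and after side pictures show the garlic, timer, jar, deli cup, mill and orange dish unchanged.
- **Check that disagreed:** the picture difference flagged the pen. Its blue cap is at the same pixel as at the start, (375.4, 235.3), so I put the flag down to noise or lighting, not movement.
- **Overlay offset:** the side-view overlays sat about 1 px off throughout, on the posts and the ramekin alike.

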